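# Index the socket turret to the long socket

## Robot

A 7-joint arm with a two-finger parallel gripper is mounted at the origin on the work surface. World frame = base frame: x ahead of the robot, y to its left, z up, the work surface at z = 0. Lengths are in m, angles in rad, forces in N, time in s.
With the tool pointing down it reaches from about 0.4 to 0.9 m from the base axis. Payload 5.5 kg.
Tool frame: the origin (TCP) lies midway between the tips of the shut fingers; the grasp point (between the pads) lies env.grip_point_offset behind it (env.grip_point_offset is the distance from the TCP to the grasp point, in m); z points along the fingers, y is the line along which they close (so a half turn about z gives the same grasp; the last joint's range is limited). The gripper opens to 92 mm and grips with 3 to 60 N. Pads are 19 mm wide; open, the fingers measure 130 mm over their backs; the gripper's body (75 mm by 190 mm) begins 47 mm behind the grasp point.
Start: joints at [-1.04, 0.501, -0.427, 1.55, 0.221, 1.138, -0.21], TCP at [0.172, 0.627, 0.227] pointing down, gripper open.
Joint ranges: [-2.88, 2.88], [-0.31, 2.03], [-1.54, 1.56], [0.2, 2.42], [-1.41, 4.55], [0.19, 2.02], [-2.57, 2.57]. Speed limits (rad/s): [2.57, 2.57, 3.14, 3.14, 3.14, 3.14, 3.14].

## Interface

Orientations are given as a unit quaternion [x, y, z, w].
In Python, from cell import env, capture, job, models gives the robot as it stands.
- The arm moves only by the shell command python3 -m pendant 'ROWS' [FORCE]. ROWS is JSON, a list of rows, each a list of 7 numbers: the shift along the tool's x, y, z in cm, then the turn, a rotation vector about the tool's x, y, z in rad, then the gripper's target within -1 to 1 (fully open at 1, half-way at 0, shut at -1). In form: [[dx, dy, dz, rx, ry, rz, hand], ...]. A call has 1 to 20 rows; each row shifts and turns the commanded pose from where the row before left it, along the tool's axes as they then stand; what a row does not reach is not made up. A row lasts 1/12 s, in which the tool goes at most 41.7 mm and 7.16 degrees, less where a joint would pass 70% of its speed; a pose out of reach is approached as far as the arm can. A call with a gripper value outside its range is refused whole. The fingers move at their own pace and stop on an object; FORCE is the grip in N (left out, the last holds). Time passes only in rows, so rows that do not move let the fingers close. It gives the time, the measured TCP pose, the force, the opening and the grip force at its end, in the units of the state.
- env.get_obs(): the state, without advancing time (a new reading comes with each control period).
- capture(name): name is "scene" or "top" or "wrist"; returns a dict with "image" (400x640x3 uint8, red, green, blue), "fx", "fy", "cx", "cy" (pixels), "world_to_cam" (4x4, takes a point from world to camera coordinates); the wrist camera has in their place "tool_from_camera" (4x4, takes a point from camera to tool coordinates, whose origin is the TCP and whose axes are the flange's). Camera axes: x right, y up, looking along -z (the intrinsics and any distortion apply to the point x, -y, -z); pixel columns grow to the right and rows downward; lengths in m; the calibration is good to about 2 mm. A picture is of the moment at which its call begins: read the wrist's pose just before it. There is no depth.
- job.sign_off(): hands the job in; it is judged then, once.
Trained networks look in a picture, given as the dict that the camera call returned (one of the last four; its "shot" number tells which), for a name from the list of things; names that differ only in an ending like _2 or _b are one class to them, and where a whole thing is asked for, a point or a joint stands for the part that bears it (a point fixed in the world has none). Each returns a list of dicts, best first, with "conf" (0 to 1); they miss things now and then, are a little off and sometimes report something else, mostly with a low value. They report only what shows in the picture. A call takes as long as a camera call. They do not tell look-alikes from the thing itself.
- models.outline_of(picture, query): "mask" (400x640 bool, what is visible of it).
- models.mark_of(picture, query): "xyz" ([x, y, z] in m, in the coordinates of the camera as it stood for that picture, good to about 4 mm: a listed point, or the origin of a listed thing).
The state is a dict: "time": time; "joints": joint angles; "joint_velocities": joint speeds; "joint_efforts": joint torques, N m; "eef_pos": TCP position; "orientation": TCP orientation; "force": force on the tool from outside, world axes, zero at the start; "ft_torque": the same for the moment, N m; "opening": opening from 0.0 (shut) to 1.0 (fully open); "gripper_force": force on a finger pad.
Only numpy, scipy, OpenCV 4.12 (cv2) and the standard library are available. Lean on these libraries where they do the work, as an engineer would, in place of code of your own. Each camera call takes 0.05 s, during which the arm holds its last target. There are 200 camera calls.

## Task

Index the round socket turret on the bench, using the black bar handle at its centre, so that the long, tall socket comes round to the fixed pointer and rests there in the detent; it is one click away, to one side or the other. Keep the long socket standing on its post all the while, and let go of the turret at the end.

Things in the scene. Friction and masses are not known exactly. Their poses are not given: they have to be found in the camera images.
- turret (a joint): turn of the turret (aluminium disc, 230 mm diameter, top face 44 mm above the bench; six posts, 13 mm thick, 26 mm high, 60 degrees apart on an 85 mm radius) in rad, growing anticlockwise from above, 0 at the start. Endless both ways; clicks into rest every 1.047 rad. Detent torque up to 0.15 N m, zero half-way between rests; past that it is drawn into the next rest by itself, within 2 degrees.
- turret_grip (a point): grip point of the turret's handle, on the turning axis, 98 mm above the bench. The handle is an upright black bar, 64 mm long, 16 mm thick, from 70 to 116 mm above the bench, on a 24 mm stem. x lies along the bar, y across its thickness, z up; turns with the turret. Around it the disc is clear for 65 mm from the axis, but for a low hub (48 mm diameter, 8 mm high).
- long_socket_center (a point): centre, half-way up, of the long socket: an upright plain steel tube, 30 mm diameter, 70 mm tall, loosely set over the post next to the pointer's, on one side or the other; foot on the disc, top 114 mm above the bench. z is its axis, up. Two other steel sockets are short and wide: 34 mm diameter by 36 mm tall, and 38 by 42 mm (at the pointer at the start). The other posts are bare.
- pickup (a point): pick-up place on the fixed base: the point on the disc's top face, 85 mm from the turning axis, straight inward of the fixed steel pointer that stands just outside the disc (block 22 by 26 mm, 57 mm high with its arrow, 143 mm from the axis). A post is at this point whenever the turret rests in a detent. x points outward from the axis to the pointer, z up.
There are look-alikes about, which are no part of the job. Leave any turquoise look-alike of the part that bears long_socket_center alone.

How it is judged:
At the end, for the whole second after the job is handed in: the long socket's centre is within 14 mm (horizontally) of the pick-up place, it stands on its post (within 11 mm of its height there, tilted less than 0.3 rad), and the turret is at rest (below 0.05 rad/s) and released (horizontal distance between long_socket_center and pickup below 0.014 m and z of long_socket_center in the frame of turret_grip between -0.03 and -0.008 m and angle between long_socket_center's own z axis and vertical below 0.3 rad and velocity of joint turret between -0.05 and 0.05 rad/s); the robot touches nothing.
It fails at once if the long socket is lifted more than 11 mm, tipped by more than 0.3 rad or knocked off its post (not (z of long_socket_center in the frame of turret_grip between -0.03 and -0.008 m and angle between long_socket_center's own z axis and vertical below 0.3 rad)).
It also fails if it takes over 38 s, if anything falls off the work surface, if the arm or the gripper's body presses on something with over 40 N, if the wrist force passes 120 N, or if a joint passes its speed limit or range.

## Working session

There is one attempt and no reset: what is moved stays moved. The work goes in short steps, Python scripts to look and compute and a shell command to move; the robot and the scene stay as the last step left them, time stands still between calls to the robot, and variables do not carry over. Pictures are saved under pics/ and viewed, at most 10 in all, crops included, and the job is handed in when it is done.

```bash
mkdir -p pics
cat > h.py <<'E'
import numpy as np,cv2
from cell import env,capture,job,models
from scipy.spatial.transform import Rotation as R
def w(p,x,pose=None):
    x=np.array([*x,1.])
    if 'world_to_cam' in p: return (np.linalg.inv(p['world_to_cam'])@x)[:3]
    t=(np.array(p['tool_from_camera'])@x)[:3]
    return R.from_quat(pose[1]).apply(t)+pose[0]
def pix(p,x):
    c=np.array(p['world_to_cam'])@np.array([*x,1.]); return (round(p['cx']+p['fx']*c[0]/-c[2]),round(p['cy']+p['fy']*c[1]/c[2]))
def save(p,n): cv2.imwrite('pics/'+n,p['image'][:,:,::-1])
E
python3 - <<'E'
from h import *
np.set_printoptions(precision=3,suppress=True)
for c in ('top','scene'):
    p=capture(c); save(p,c+'1.png')
    for q in ('turret_grip','long_socket_center','pickup'):
        for d in models.mark_of(p,q)[:4]:
            x=w(p,d['xyz']); print(c,q,round(d['conf'],2),x,pix(p,x))
o=env.get_obs();print(o['time'],o['eef_pos'],o['orientation'],R.from_quat(o['orientation']).as_matrix(),env.grip_point_offset)
E
```

```text
top turret_grip 0.87 [0.49  0.045 0.096] (288, 238)
top long_socket_center 0.84 [ 0.418 -0.208  0.035] (444, 281)
top long_socket_center 0.78 [ 0.484 -0.168  0.034] (418, 241)
top long_socket_center 0.7 [0.49  0.048 0.099] (286, 237)
top long_socket_center 0.55 [ 0.448 -0.032  0.078] (338, 264)
top pickup 0.85 [ 0.53  -0.027  0.041] (333, 215)
scene turret_grip 0.94 [0.489 0.044 0.099] (354, 199)
scene long_socket_center 0.71 [ 0.482 -0.165  0.037] (263, 194)
scene long_socket_center 0.6 [ 0.448 -0.03   0.079] (327, 186)
scene pickup 0.62 [ 0.53  -0.031  0.05 ] (308, 220)
0.4 [0.172 0.627 0.227] [ 0.133  0.991 -0.    -0.   ] [[-0.964  0.265 -0.   ]
 [ 0.265  0.964 -0.   ]
 [ 0.    -0.    -1.   ]] 0.0188
```

View pics/top1.png

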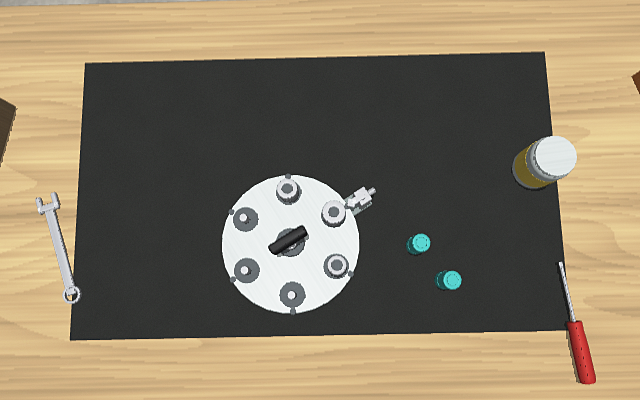

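View pics/scene1.png

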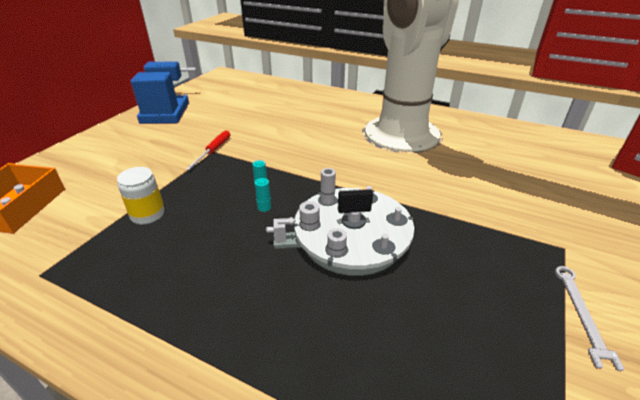

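The look-alikes are two turquoise tubes at top (419,243) and (450,281), which I leave alone. The short wide sockets are at top (333,212), at the pointer, and (288,190). The tall, narrow steel tube is at top (338,265) and scene (327,186), so I choose that one. It needs a +60° (anticlockwise) turn. Next I check it in a crop.

```bash
python3 - <<'E'
import cv2
i=cv2.imread('pics/scene1.png')[140:280,240:440]; cv2.imwrite('pics/crop1.png',cv2.resize(i,None,fx=4,fy=4,interpolation=2))
E
python3 -m pendant '[[-2.56,-2.65,0,0,0,0,0],[-2.56,-2.65,0,0,0,0,0],[-2.56,-2.65,0,0,0,0,0],[-2.56,-2.65,0,0,0,0,0],[-2.56,-2.65,0,0,0,0,0],[-2.56,-2.65,0,0,0,0,0],[-2.56,-2.65,0,0,0,0,0],[-2.56,-2.65,0,0,0,0,0],[-2.56,-2.65,0,0,0,0,0],[-2.56,-2.65,0,0,0,0,0],[-2.56,-2.65,0,0,0,0,0],[-2.56,-2.65,0,0,0,0,0],[-2.56,-2.65,0,0,0,0,0],[-2.56,-2.65,0,0,0,0,0],[-2.56,-2.65,0,0,0,0,0],[-2.56,-2.65,0,0,0,0,0],[-2.56,-2.65,0,0,0,0,0],[-2.56,-2.65,0,0,0,0,0]]' 30
python3 -m pendant '[[0,0,0,0,0,0.114,0],[0,0,0,0,0,0.114,0],[0,0,0,0,0,0.114,0],[0,0,0,0,0,0.114,0],[0,0,0,0,0,0.114,0],[0,0,0,0,0,0.114,0],[0,0,0,0,0,0.114,0],[0,0,0,0,0,0,0]]'
python3 - <<'E'
from h import *
np.set_printoptions(precision=3,suppress=True)
o=env.get_obs();pose=(o['eef_pos'],o['orientation'])
p=capture('wrist'); save(p,'wrist1.png'); cap2=capture('top')
M=R.from_quat(pose[1]).as_matrix();print(pose[0],'\n',M,o['joints'],np.degrees(np.arctan2(M[1,1],M[0,1])))
for q in ('turret_grip','long_socket_center','pickup'):
    for d in models.mark_of(p,q)[:3]: print(q,round(d['conf'],2),w(p,d['xyz'],pose))
m=models.outline_of(p,'turret_grip')
print([ (round(d['conf'],2),d['mask'].sum()) for d in m])
E
```

```text
time: 1.9
eef_pos: [0.4908, 0.0433, 0.2271]
orientation: [0.133, 0.991, 0.0, 0.0]
force: [-0.2, 0.6, -0.2]
opening: 0.501
gripper_force: 0.0
time: 2.57
eef_pos: [0.4902, 0.045, 0.2269]
orientation: [0.51, 0.86, 0.0, 0.0]
force: [-0.6, 0.8, -1.1]
opening: 0.501
gripper_force: 0.0
[0.49  0.045 0.227] 
 [[-0.48   0.877  0.   ]
 [ 0.877  0.48   0.   ]
 [-0.     0.    -1.   ]] [-0.169  0.187  0.026  1.951 -0.006  1.003  0.36 ] 28.715172710324307
turret_grip 0.66 [0.486 0.041 0.096]
long_socket_center 0.84 [ 0.443 -0.031  0.079]
pickup 0.7 [0.488 0.045 0.096]
pickup 0.56 [ 0.528 -0.025  0.044]
[(0.95, np.int64(24577))]
```

View pics/crop1.png

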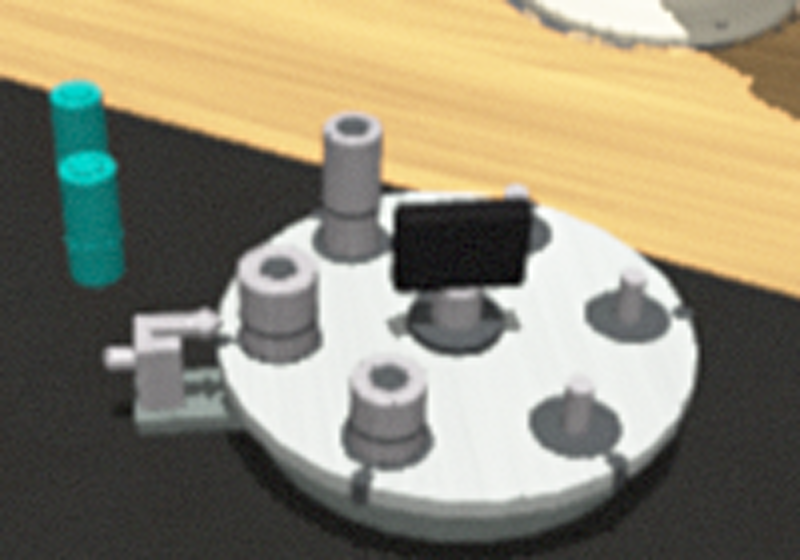

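View pics/wrist1.png

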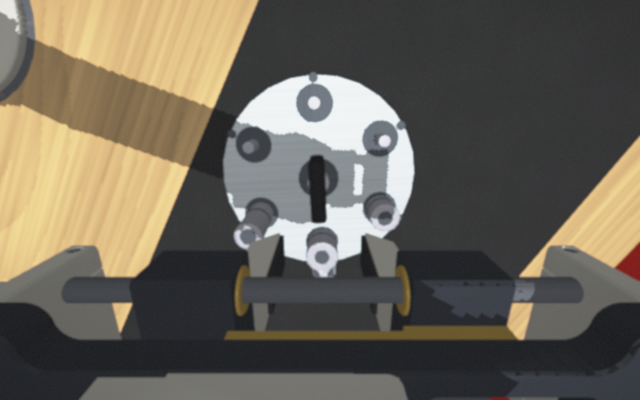

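The crop shows the tall tube behind-left of the bar, at (350,180), beside the short socket at the pointer. The wrist view shows the bar at (318,188), square to the finger line. I descend and grip.

```bash
python3 -m pendant '[[0,0,2.5,0,0,0,0],[0,0,2.5,0,0,0,0],[0,0,2.5,0,0,0,0],[0,0,2.5,0,0,0,0],[0,0,2,0,0,0,0],[0,0,1.7,0,0,0,0],[0,0,1.1,0,0,0,0],[0,0,0,0,0,0,0],[0,0,0,0,0,0,-1],[0,0,0,0,0,0,-1],[0,0,0,0,0,0,-1],[0,0,0,0,0,0,-1],[0,0,0,0,0,0,-1],[0,0,0,0,0,0,-1]]' 30
```

```text
time: 4.03
eef_pos: [0.4862, 0.0426, 0.0789]
orientation: [0.509, 0.861, -0.003, -0.002]
force: [-10.9, -5.0, 10.3]
opening: 0.173
gripper_force: 29.9
```

Gripped: the opening is 16 mm. The bar pulled the tool about 4.5 mm along −y, so I recentre the command and then turn.

```bash
python3 -m pendant '[[0,-0.25,0,0,0,0,-1],[0,-0.2,0,0,0,0,-1],[0,0,0,0,0,0,-1],[0,0,0,0,0,-0.02,-1],[0,0,0,0,0,-0.04,-1],[0,0,0,0,0,-0.06,-1],[0,0,0,0,0,-0.07,-1],[0,0,0,0,0,-0.07,-1],[0,0,0,0,0,-0.07,-1]]' && python3 -m pendant '[[0,0,0,0,0,-0.07,-1],[0,0,0,0,0,-0.07,-1],[0,0,0,0,0,-0.07,-1],[0,0,0,0,0,-0.07,-1],[0,0,0,0,0,-0.07,-1],[0,0,0,0,0,-0.07,-1],[0,0,0,0,0,-0.07,-1],[0,0,0,0,0,-0.07,-1],[0,0,0,0,0,-0.07,-1],[0,0,0,0,0,-0.05,-1],[0,0,0,0,0,-0.03,-1],[0,0,0,0,0,-0.01,-1],[0,0,0,0,0,0,-1],[0,0,0,0,0,0,-1],[0,0,0,0,0,0,-1]]'
python3 - <<'E'
from h import *
o=env.get_obs();M=R.from_quat(o['orientation']).as_matrix();print(np.degrees(np.arctan2(M[1,1],M[0,1])),o['ft_torque'],o['joints'])
p=capture('scene');cv2.imwrite('pics/s2.png',cv2.resize(p['image'][120:290,220:460,::-1],None,fx=3,fy=3))
for d in models.mark_of(p,'long_socket_center')[:4]: print(d['conf'],w(p,d['xyz']))
E
```

```text
time: 4.78
eef_pos: [0.4869, 0.0431, 0.0791]
orientation: [0.358, 0.934, 0.0, 0.0]
force: [0.3, -0.1, -2.2]
opening: 0.175
gripper_force: 30.0
time: 6.03
eef_pos: [0.4874, 0.0444, 0.0791]
orientation: [0.007, 1.0, 0.001, 0.001]
force: [2.3, 4.7, -3.8]
opening: 0.176
gripper_force: 30.0
89.17870187090327 [ 0.46430745 -0.2256789   0.06881629] [ 0.04644969  0.40924781 -0.22648124  2.06870597  0.14134262  0.6754618
  1.28419306]
0.69 [ 0.4813211  -0.16467921  0.03762802]
0.64 [ 0.52760857 -0.02810717  0.08204062]
0.51 [ 0.42199304 -0.21496592  0.03246292]
```

View pics/s2.png

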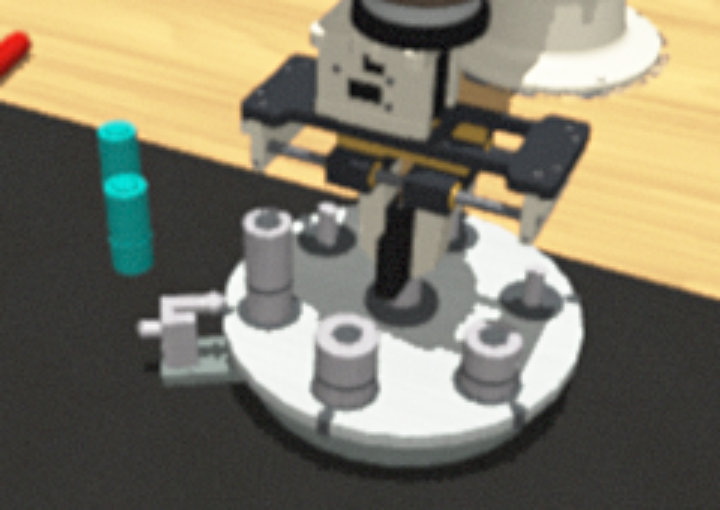

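The long socket stands upright at the pointer, at (268,265) in the crop. Now I release the bar with a half opening and retreat straight up.

```bash
python3 -m pendant '[[0,0,0,0,0,0,-0.4],[0,0,0,0,0,0,-0.2],[0,0,0,0,0,0,0],[0,0,0,0,0,0,0],[0,0,0,0,0,0,0],[0,0,0,0,0,0,0],[0,0,-1,0,0,0,0],[0,0,-2,0,0,0,0],[0,0,-3,0,0,0,0],[0,0,-3,0,0,0,0],[0,0,-3,0,0,0,0],[0,0,-3,0,0,0,0],[0,0,0,0,0,0,0],[0,0,0,0,0,0,0],[0,0,0,0,0,0,0]]'
python3 - <<'E'
from h import *
for c in ('top','scene'):
    p=capture(c)
    if c=='scene': cv2.imwrite('pics/s3.png',cv2.resize(p['image'][120:290,220:460,::-1],None,fx=3,fy=3))
    for q in ('long_socket_center','pickup'):
        for d in models.mark_of(p,q)[:3]: print(c,q,round(d['conf'],2),w(p,d['xyz']).round(3))
E
```

```text
time: 7.38
eef_pos: [0.4858, 0.0426, 0.2288]
orientation: [0.008, 1.0, -0.0, 0.0]
force: [0.1, -0.1, -0.5]
opening: 0.499
gripper_force: 0.0
top long_socket_center 0.83 [ 0.419 -0.209  0.034]
top long_socket_center 0.7 [ 0.482 -0.168  0.035]
scene long_socket_center 0.88 [ 0.482 -0.166  0.035]
scene long_socket_center 0.75 [ 0.53  -0.029  0.08 ]
scene long_socket_center 0.73 [ 0.421 -0.212  0.036]
scene pickup 0.97 [ 0.532 -0.031  0.052]
```

View pics/s3.png

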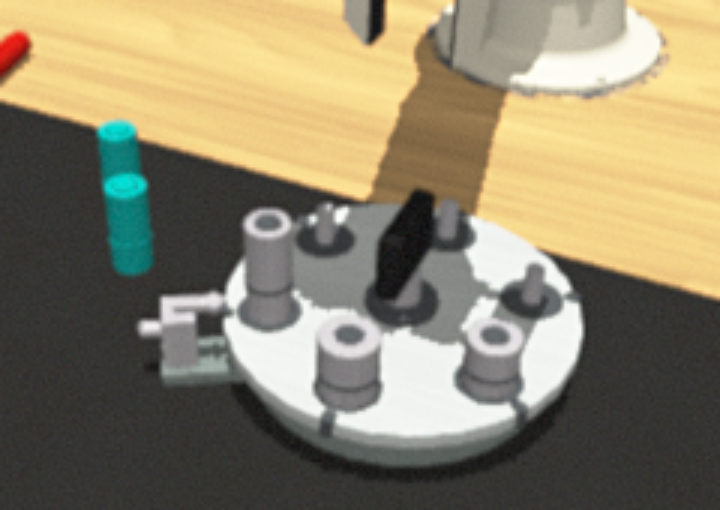

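The gripper is clear of the turret, and the long socket stands at the pointer, (268,265) in the crop, about 3 mm from the pick-up mark.

```bash
python3 -c "
from cell import job
print(job.sign_off())"
```

```text
the job is handed in; nothing more can be done
None
```

I turned the turret one click anticlockwise and handed the job in: in the last pictures the long socket stands upright on its post at the pointer, about 3 mm from the pick-up mark, with the handle released and the gripper clear; sign-off gave no verdict.

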